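# Put the loaf away in the bread chest

## Task

Put the long loaf away in the bread chest: raise the lid, press the knee of its folding stay past straight until it locks, and let go; then lay the loaf flat on the chest's floor without dropping it. Pull the knee back out of its lock and lower the lid gently until it is fully shut, leaving the round cob, the loaf tin and the jar where they stand.

Things in the scene. Friction and masses are not known exactly. Their poses are not given: they have to be found in the camera images.
- chest: White enamelled steel bread chest, fixed: open box 195 (x) x 360 (y) x 108 mm high, walls 8 mm, inside 179 x 344 mm, floor 12 mm above the counter. Origin at the centre of its underside; +x points away from the robot to the hinged rear rim, +y to its left end. The stay hangs inside the right-hand (-y) end, wholly at y < -0.11 m; it folds down into that strip as the lid shuts: keep the loaf out of it.
- lid_handle (a point): Middle of the round steel bar of the lid's bow handle: bar 14 mm in diameter, along the chest's y, 114 mm clear between its brackets, 38 mm in front of the front edge of the 14 mm thick wooden lid (31 mm clear behind the bar). It lies 240 mm from the hinge line and swings with the lid; lid shut, it is 118 mm above the counter.
- lid_hinge (a point): Middle of the lid's hinge line, along the chest's rear rim (108 mm above the counter, 97.5 mm behind the chest's middle).
- lid (a joint): Lid angle in rad: 0 shut, growing as the front edge rises; 1.42 with the stay dead straight (the greatest), 1.414 when locked. Lid about 0.6 kg. Friction in hinge and knee holds the lid where it is left above about 1.2; below about 1.0 it falls shut with a slam unless it is supported.
- stay (a joint): Knee angle of the folding stay in rad: 0 folded (lid shut), 2.77 dead straight, 2.93 locked on its stop just past straight. Two flat dark steel links of 81 mm, one pivoted inside the chest's right-hand end, one under the lid. Bent, the knee bulges to the front (chest -x). Raising the lid alone does not straighten it fully: push the knee to the rear to lock it, pull it forward to break it.
- knee (a point): Middle of the black knob on the stay's knee: a cylinder 16 mm in diameter, 38 mm long, axis along the chest's y, standing inwards (+y) from the links. Pushing or pulling it takes about 4 to 8 N. Locked, it is 58 mm above the rim and 60 mm forward of the hinge line, with some 42 mm clear between it and the raised lid's underside behind; bent, with the lid up, it is up to 40 mm farther forward.
- loaf: The same long loaf, taken at the centre of its underside, with the same axes as loaf_mid.
- loaf_mid (a point): Centre, half-way up, of the loose long loaf: a crusty brown bar with slashed top, 140 (its x) x 56 (y) x 52 mm high (z up), about 0.25 kg, sides flat enough to be gripped across its y; lies on the board.
- board: Wooden board on the counter, 380 x 210 x 14 mm, origin at the centre of its underside; both breads lie on it, in either order.
- cob_mid (a point): Centre, half-way up, of the round cob, diameter 106 mm, 58 mm high, on the board: not to be moved.
- tin: Empty dark steel loaf tin, 115 (x) x 200 (y) x 70 mm high, origin at the centre of its underside, on the counter left of the chest: not to be moved.
- jar: White lidded jar, diameter 84 mm, 120 mm high, origin at the centre of its underside, on the counter left of the chest: not to be moved.
Mind the look-alikes: they are no part of the job. Leave any purple or yellow look-alike of the loaf alone.

How it is judged:
On the way, in this order (a step that is already met when the one before it is completed fails the run):
1. the lid is up on its stay, the knee locked past straight, and the robot has let go of lid and stay (value of joint lid above 1.37 rad and value of joint stay above 2.87 rad and contact force between the fingers and chest below 0.3 N), for 0.3 s.
2. the loaf lies still on the chest's floor, released, with the stay still locked (value of joint stay above 2.87 rad and z of loaf_mid in the frame of chest below 0.055 m and x of loaf_mid in the frame of chest between -0.085 and 0.085 m and y of loaf_mid in the frame of chest between -0.17 and 0.17 m and linear speed of loaf below 0.03 m/s and contact force between the fingers and loaf below 0.2 N), for 0.2 s.
3. the knee is broken back out of its lock while the lid is still up (value of joint stay below 2.6 rad and value of joint lid above 0.9 rad), for 0.1 s.
At the end, for the whole second after the job is handed in: The lid is shut (within 0.03 rad) and the loaf lies flat (within 0.2 rad) and still on the floor inside the chest (its centre less than 55 mm above the counter) (value of joint lid below 0.03 rad and z of loaf_mid in the frame of chest below 0.055 m and x of loaf_mid in the frame of chest between -0.085 and 0.085 m and y of loaf_mid in the frame of chest between -0.17 and 0.17 m and angle between loaf_mid's own z axis and vertical below 0.2 rad and linear speed of loaf below 0.03 m/s); the robot touches nothing.
It fails at once if the lid falls or is flung down (faster than 2.5 rad/s) (velocity of joint lid below -2.5 rad/s).
It fails at once if the loaf is dropped into the chest (faster than 0.8 m/s below its rim) (linear speed of loaf above 0.8 m/s and z of loaf_mid in the frame of chest below 0.12 m and x of loaf_mid in the frame of chest between -0.1 and 0.1 m and y of loaf_mid in the frame of chest between -0.18 and 0.18 m).
It fails at once if the cob, the tin or the jar is moved by more than 30 mm (distance of any of cob_mid, tin, jar from where it was at the start of the episode above 0.03 m).
It also fails if it takes over 72 s, if anything falls off the work surface, if the arm or the gripper's body presses on something with over 40 N, if the wrist force passes 120 N, or if a joint passes its speed limit or range.

## Robot

A 6-joint arm with a two-finger parallel gripper is mounted at the origin on the work surface. World frame = base frame: x ahead of the robot, y to its left, z up, the work surface at z = 0. Lengths are in m, angles in rad, forces in N, time in s.
With the tool pointing down it reaches from about 0.375 to 0.975 m from the base axis. Payload 3.8 kg.
Tool frame: the origin (TCP) lies midway between the tips of the shut fingers; the grasp point (between the pads) lies 19 mm behind it; z points along the fingers, y is the direction in which the jaws open and shut (so a half turn about z gives the same grasp; the last joint's range is limited). The gripper opens to 85 mm and grips with 20 to 120 N. Pads are 22 mm wide; open, the fingers measure 114 mm over their backs; the gripper's body (76 mm by 85 mm) begins 54 mm behind the grasp point. The pads swing forward as they close: fully open they stand 13 mm farther back than shut.
Start: joints at [-1.304, 0.264, 1.604, -0, 1.274, -0.037], TCP at [0.202, -0.644, 0.231] pointing down, gripper open.
Joint ranges: [-2.63, 2.63], [-0.94, 2.18], [0.31, 2.57], [-1.31, 4.45], [0, 2.66], [-2.55, 2.55]. Speed limits (rad/s): [2.57, 2.57, 3.14, 3.14, 3.14, 3.14].

## Interface

Orientations are given as a rotation vector (axis times angle).
In Python, from workcell import bot gives the robot as it stands. The module is installed in compiled form; this text tells all that it offers.
- The arm moves only by the tool play_rows, never from a script. Its argument "series" is a list of rows, each an object with "translation": the shift along the tool's x, y, z in m, a list of three; "spin": the turn about the tool's z in units of 5 degrees (1.0 is 5 degrees). In form: [{"translation": [dx, dy, dz], "spin": spin}, ...]. A call has 1 to 5 rows; each row shifts and turns the commanded pose from where the row before left it, along the tool's axes as they then stand; what a row does not reach is not made up. A row lasts 1/10 s, in which the tool goes at most 50 mm and 8.59 degrees, less where a joint would pass 70% of its speed; a pose out of reach is approached as far as the arm can. A call is refused whole if a number of a shift passes 0.05 or a number of a turn 1, either way. A call with a gripper value outside its range is refused whole. "jaw" is the gripper's target within -1 to 1 (fully open at 1, half-way at 0, shut at -1), set as the call begins (left out, the last holds). The fingers move at their own pace and stop on an object; "force" is the grip in N (left out, the last holds). Time passes only in rows, so rows that do not move let the fingers close. It gives the time, the measured TCP pose, the force and the opening at its end, in the units of the state.
- bot.read_state(): the state, without advancing time (a new reading comes with each control period).
- bot.read_camera(name): name is "side" or "top"; returns the picture (400x640x3 uint8, blue, green, red); there is no depth.
- bot.get_calibration(name): a dict with "fov_y" (degrees; the focal length in pixels is half the picture's height over the tangent of half this angle, whatever the lens; pixels are square), "cx", "cy" (the principal point, pixels), "R" (3x3) and "t" (3): a world point X has camera coordinates R X + t. Camera axes: x right, y down, z forward; pixel columns grow to the right and rows downward; lengths in m; the calibration is good to about 2 mm. A picture is of the moment at which its call begins. get_calibration takes no time and is no camera call.
- bot.finish_job(): hands the job in, once; it reports no verdict.
The state is a dict: "time": time; "q": joint angles; "joint_vel": joint speeds; "joint_torque": joint torques, N m; "tool_pos": TCP position; "tcp_rot": TCP orientation; "wrist_force": force on the tool from outside, world axes, zero at the start; "torque": the same for the moment, N m; "width": opening from 0.0 (shut) to 1.0 (fully open).
Only numpy, scipy, OpenCV 4.12 (cv2) and the standard library are available. Lean on these libraries where they do the work, as an engineer would, in place of code of your own. Each camera call takes 0.05 s, during which the arm holds its last target. There are 200 camera calls.

## Working session

There is one attempt and no reset: what is moved stays moved. The work goes in short steps, Python scripts to look and compute and a tool call to move; the robot and the scene stay as the last step left them, time stands still between calls to the robot, and variables do not carry over. Pictures are saved under pics/ and viewed, about 8 in all and at most 12, crops included, and the job is handed in when it is done.

Besides the shell and the picture viewer there is one more tool, called after "Request:" by a JSON object that holds its "op" and its "data", one argument or row to a line. play_rows: Moves the arm, as the interface text tells. Its arguments: {"type":"object","properties":{"series":{"type":"array","items":{"type":"object","properties":{"translation":{"type":"array","items":{"type":"number"}},"spin":{"type":"number"}}}},"jaw":{"type":"number"},"force":{"type":"number"}},"required":["series"]}

```bash
mkdir -p pics; ls; python3 - <<'E'
from workcell import bot
import cv2,json
s=bot.read_state();print(s)
for n in("side","top"):
    cv2.imwrite(f"pics/{n}0.png",bot.read_camera(n));print(n,bot.get_calibration(n))
E
```

```text
pics
{'time': 0.0, 'q': array([-1.30389591e+00,  2.64732930e-01,  1.60538091e+00,  5.49772229e-05,
        1.27370562e+00, -3.68832543e-02]), 'joint_vel': array([-0.00095059, -0.00070872,  0.00058741,  0.00037219, -0.00011159,
        0.00049366]), 'joint_torque': array([-1.63609271e-03, -5.15113521e+01, -3.67315328e+01, -7.83326777e-05,
        1.29048864e-02,  5.69857590e-06]), 'tool_pos': array([ 0.20174702, -0.6433747 ,  0.22997193]), 'tcp_rot': array([-3.10323346e+00, -4.74988849e-01,  3.19170965e-04]), 'wrist_force': array([0.61469166, 1.00889179, 0.01185615]), 'torque': array([-0.00609137, -0.01766012,  0.05033344]), 'width': 0.997957583687809}
side {'fov_y': 55.62899360410146, 'cx': 321.00446536013146, 'cy': 196.7758095786975, 'R': array([[-0.99753525, -0.07000706, -0.00473619],
       [-0.0507961 ,  0.76706485, -0.63955553],
       [ 0.04840637, -0.63773861, -0.76873031]]), 't': array([0.45958034, 0.10520129, 1.15048302])}
top {'fov_y': 50.53703458774572, 'cx': 315.5425142899487, 'cy': 201.5791728065195, 'R': array([[ 0.01822701, -0.9997584 ,  0.01228493],
       [-0.9889249 , -0.01983687, -0.14708512],
       [ 0.14729328, -0.00946795, -0.98904755]]), 't': array([-0.03072403,  0.44913485,  1.6424418 ])}
```

View pics/side0.png

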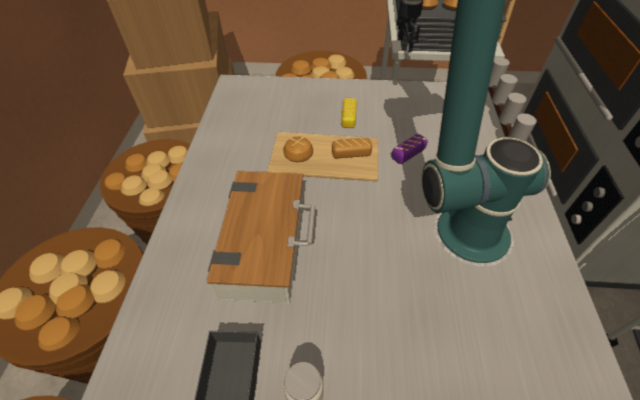

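View pics/top0.png

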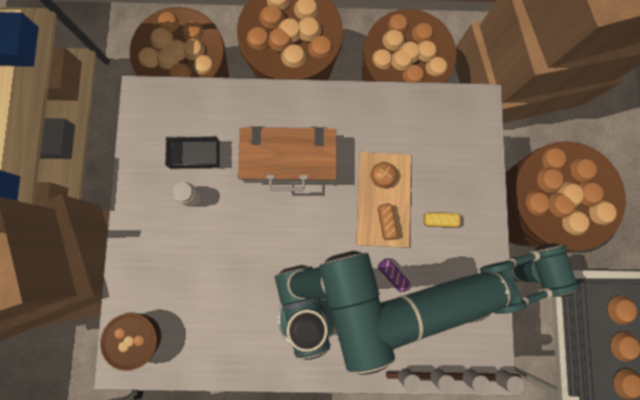

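Candidates for the long loaf in the side view: brown bar at (352,148), purple bar at (409,148), yellow bar at (349,112), and round cob at (297,149). By the description it is the brown bar on the board, at (388,222) in the top view. The handle is at side (308,224) and top (293,188). I'll check these in close crops.

```bash
python3 - <<'E'
import cv2
s=cv2.imread("pics/side0.png");t=cv2.imread("pics/top0.png")
def crop(im,x0,y0,w,h,k,f):
    c=cv2.resize(im[y0:y0+h,x0:x0+w],None,fx=k,fy=k,interpolation=cv2.INTER_CUBIC)
    for i in range(0,w,10): cv2.line(c,(i*k,0),(i*k,6 if i%50 else 14),(255,255,255),1)
    for i in range(0,h,10): cv2.line(c,(0,i*k),(6 if i%50 else 14,i*k),(255,255,255),1)
    cv2.imwrite(f,c)
crop(t,225,115,200,135,4,"pics/t1.png")
crop(s,200,130,190,150,4,"pics/s1.png")
E
```

```text
(no output)
```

View pics/t1.png

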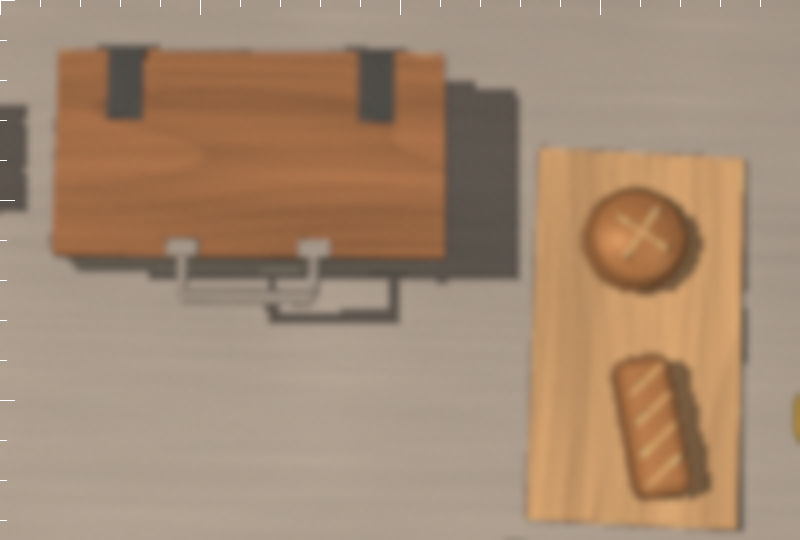

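View pics/s1.png

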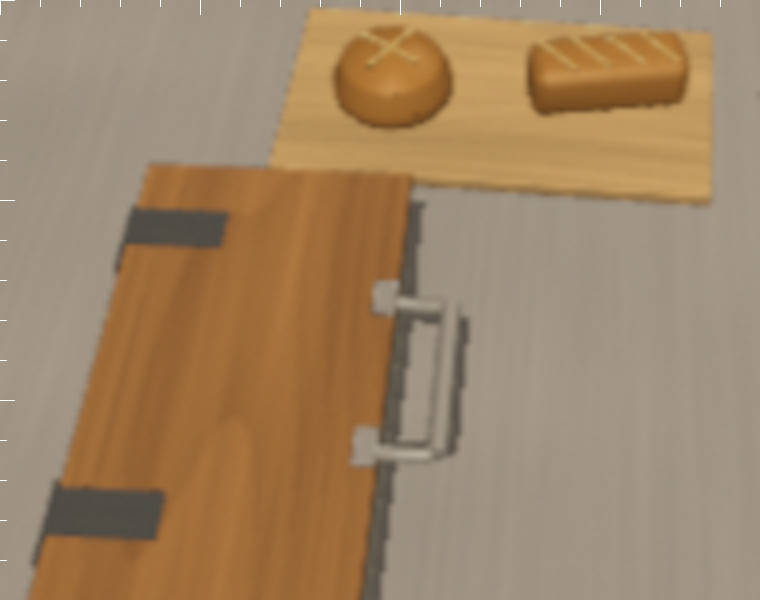

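The crops confirm the brown slashed bar on the board as the loaf, with top corners at crop (612,362), (662,352), (690,490) and (637,499). The handle bar runs from (182,296) to (316,296) in the top crop, and from (452,305) to (437,448) in the side crop.

```bash
cat > h.py <<'E'
import numpy as np
from workcell import bot
C={n:bot.get_calibration(n) for n in("side","top")}
def ray(n,p):
    c=C[n];f=200/np.tan(np.radians(c["fov_y"]/2))
    d=c["R"].T@np.array([(p[0]-c["cx"])/f,(p[1]-c["cy"])/f,1]);o=-c["R"].T@c["t"]
    return o,d/np.linalg.norm(d)
def plane(n,p,z):
    o,d=ray(n,p);return o+d*(z-o[2])/d[2]
def tri(ps,pt):
    A=0;b=0;L=[ray("side",ps),ray("top",pt)]
    for o,d in L:
        M=np.eye(3)-np.outer(d,d);A=A+M;b=b+M@o
    X=np.linalg.solve(A,b);return X,[np.linalg.norm((np.eye(3)-np.outer(d,d))@(X-o)) for o,d in L]
def proj(n,X):
    c=C[n];f=200/np.tan(np.radians(c["fov_y"]/2));v=c["R"]@np.asarray(X)+c["t"]
    return np.array([c["cx"]+f*v[0]/v[2],c["cy"]+f*v[1]/v[2]])
E
python3 - <<'E'
from h import *
np.set_printoptions(precision=4,suppress=True)
T=lambda x,y:(225+x/4,115+y/4); S=lambda x,y:(200+x/4,130+y/4)
print("handle tri",tri(S(444,377),T(249,296)), plane("side",S(444,377),.118),plane("top",T(249,296),.118))
print("bar ends top",plane("top",T(182,296),.118),plane("top",T(316,296),.118),"side",plane("side",S(452,305),.118),plane("side",S(437,448),.118))
for p in[(58,52),(444,54),(444,258),(52,255)]: print("lid t",plane("top",T(*p),.122))
for p in[(150,164),(412,175)]: print("lid s",plane("side",S(*p),.122))
for p in[(612,362),(662,352),(690,490),(637,499)]: print("loaf t",plane("top",T(*p),.066))
for p in[(528,45),(685,32),(687,75),(540,113)]: print("loaf s",plane("side",S(*p),.066),plane("side",S(*p),.014)[:2])
for p in[(540,148),(746,158),(740,528),(527,520)]: print("board t",plane("top",T(*p),.014))
print("tin", plane("top",(192,152),.07),"jar",plane("top",(186,193),.12), "cob",plane("top",T(637,238),.05))
E
```

```text
handle tri (array([0.4825, 0.0865, 0.1135]), [np.float64(0.001117879206932617), np.float64(0.0011178792069325594)]) [0.481 0.09  0.118] [0.4828 0.0861 0.118 ]
bar ends top [0.4815 0.1491 0.118 ] [0.4841 0.0231 0.118 ] side [0.4808 0.0278 0.118 ] [0.4806 0.1469 0.118 ]
lid t [0.7158 0.2755 0.122 ]
lid t [ 0.722  -0.0947  0.122 ]
lid t [ 0.5223 -0.097   0.122 ]
lid t [0.5175 0.2723 0.122 ]
lid s [ 0.7201 -0.0896  0.122 ]
lid s [ 0.5208 -0.0912  0.122 ]
loaf t [ 0.4343 -0.2643  0.066 ]
loaf t [ 0.445 -0.313  0.066]
loaf t [ 0.3117 -0.3389  0.066 ]
loaf t [ 0.3021 -0.2879  0.066 ]
loaf s [ 0.4435 -0.3038  0.066 ] [ 0.4456 -0.3618]
loaf s [ 0.3075 -0.3295  0.066 ] [ 0.3016 -0.3889]
loaf s [ 0.3066 -0.2748  0.066 ] [ 0.3007 -0.3311]
loaf s [ 0.4292 -0.2208  0.066 ] [ 0.4305 -0.2739]
board t [ 0.6605 -0.1998  0.014 ]
board t [ 0.6546 -0.4103  0.014 ]
board t [ 0.2787 -0.3986  0.014 ]
board t [ 0.2826 -0.1881  0.014 ]
tin [0.631  0.4663 0.07  ] jar [0.4595 0.4645 0.12  ] cob [ 0.5611 -0.2921  0.05  ]
```

Request:
{"op": "play_rows", "data": {
  "series": [
    {"translation": [0,0,0],"spin": -1},
    {"translation": [0,0,0],"spin": -1},
    {"translation": [0,0,0],"spin": -1},
    {"translation": [0,0,0],"spin": -1},
    {"translation": [0,0,0],"spin": -1}
  ],
  "jaw": 0.2,
  "force": 40
}}

```text
time: 0.6
tool_pos: [0.2018, -0.6437, 0.2305]
tcp_rot: [-2.926, -1.141, -0.0]
wrist_force: [-0.4, 0.1, -0.1]
width: 0.604
```

Request:
{"op": "play_rows", "data": {
  "series": [
    {"translation": [0,0,0],"spin": -1},
    {"translation": [0,0,0],"spin": -1},
    {"translation": [0,0,0],"spin": -1},
    {"translation": [0,0,0],"spin": -1},
    {"translation": [0,0,0],"spin": -1}
  ]
}}

```text
time: 1.1
tool_pos: [0.2018, -0.6437, 0.2305]
tcp_rot: [-2.609, -1.747, -0.001]
wrist_force: [-0.4, 0.6, -0.0]
width: 0.596
```

Request:
{"op": "play_rows", "data": {
  "series": [
    {"translation": [0,0,0],"spin": -1},
    {"translation": [0,0,0],"spin": -1},
    {"translation": [0,0,0],"spin": -1},
    {"translation": [0,0,0],"spin": -1},
    {"translation": [0,0,0],"spin": -0.7}
  ]
}}

```text
time: 1.6
tool_pos: [0.2018, -0.6437, 0.2305]
tcp_rot: [-2.2, -2.241, -0.001]
wrist_force: [-0.1, -0.4, -1.2]
width: 0.602
```

Request:
{"op": "play_rows", "data": {
  "series": [
    {"translation": [0.045,0.018,0],"spin": 0},
    {"translation": [0.045,0.018,0],"spin": 0},
    {"translation": [0.045,0.018,0],"spin": 0},
    {"translation": [0.045,0.018,0],"spin": 0}
  ],
  "jaw": -0.24
}}

```text
time: 2.0
tool_pos: [0.2712, -0.4609, 0.2305]
tcp_rot: [-2.204, -2.237, -0.001]
wrist_force: [0.7, 0.7, 0.1]
width: 0.381
```

Request:
{"op": "play_rows", "data": {
  "series": [
    {"translation": [0.045,0.018,0],"spin": 0},
    {"translation": [0.045,0.018,0],"spin": 0},
    {"translation": [0.045,0.018,0],"spin": 0},
    {"translation": [0.045,0.018,0],"spin": 0}
  ]
}}

```text
time: 2.4
tool_pos: [0.3402, -0.2798, 0.2309]
tcp_rot: [-2.204, -2.238, -0.0]
wrist_force: [0.9, -0.3, -0.1]
width: 0.38
```

Request:
{"op": "play_rows", "data": {
  "series": [
    {"translation": [0.045,0.018,0],"spin": 0},
    {"translation": [0.045,0.018,0],"spin": 0},
    {"translation": [0.045,0.018,0],"spin": 0},
    {"translation": [0.045,0.018,0],"spin": 0}
  ]
}}

```text
time: 2.8
tool_pos: [0.4093, -0.0988, 0.2312]
tcp_rot: [2.204, 2.238, 0.0]
wrist_force: [1.3, -1.0, -0.0]
width: 0.38
```

Request:
{"op": "play_rows", "data": {
  "series": [
    {"translation": [0.045,0.018,0],"spin": 0},
    {"translation": [0.045,0.018,0],"spin": 0},
    {"translation": [0.045,0.018,0],"spin": 0},
    {"translation": [0.045,0.018,0],"spin": 0},
    {"translation": [0,0,0],"spin": 0}
  ]
}}

```text
time: 3.3
tool_pos: [0.4795, 0.0854, 0.2311]
tcp_rot: [-2.196, -2.245, -0.003]
wrist_force: [0.4, -0.3, -0.1]
width: 0.382
```

Request:
{"op": "play_rows", "data": {
  "series": [
    {"translation": [0.001,0.003,0.04],"spin": 0},
    {"translation": [0,0,0.04],"spin": 0},
    {"translation": [0,0,0.03],"spin": 0},
    {"translation": [0,0,0.02],"spin": 0},
    {"translation": [0,0,0],"spin": 0}
  ]
}}

```text
time: 3.8
tool_pos: [0.4776, 0.0803, 0.0975]
tcp_rot: [-2.201, -2.235, 0.011]
wrist_force: [-0.9, -0.6, -0.2]
width: 0.38
```

Request:
{"op": "play_rows", "data": {
  "series": [
    {"translation": [0,0,0],"spin": 0},
    {"translation": [0,0,0],"spin": 0},
    {"translation": [0,0,0],"spin": 0}
  ],
  "jaw": -1,
  "force": 40
}}

```text
time: 4.1
tool_pos: [0.484, 0.0809, 0.1032]
tcp_rot: [2.201, 2.236, 0.006]
wrist_force: [5.3, -2.9, -3.4]
width: 0.15
```

```bash
python3 - <<'E'
import numpy as np
R=.2402;p=np.arcsin(10/240.2)
t=np.linspace(0,1.36,21)+p
x=np.round(R*(np.cos(p)-np.cos(t)),3);z=np.round(R*(np.sin(t)-np.sin(p)),3)
print([(round(a,3),round(-b,3)) for a,b in zip(np.diff(x),np.diff(z))],x[-1],z[-1])
E
```

```text
[(np.float64(0.001), np.float64(-0.016)), (np.float64(0.003), np.float64(-0.016)), (np.float64(0.003), np.float64(-0.016)), (np.float64(0.005), np.float64(-0.016)), (np.float64(0.005), np.float64(-0.015)), (np.float64(0.007), np.float64(-0.015)), (np.float64(0.007), np.float64(-0.015)), (np.float64(0.009), np.float64(-0.014)), (np.float64(0.009), np.float64(-0.013)), (np.float64(0.011), np.float64(-0.013)), (np.float64(0.011), np.float64(-0.012)), (np.float64(0.012), np.float64(-0.011)), (np.float64(0.013), np.float64(-0.01)), (np.float64(0.013), np.float64(-0.009)), (np.float64(0.014), np.float64(-0.009)), (np.float64(0.014), np.float64(-0.007)), (np.float64(0.015), np.float64(-0.007)), (np.float64(0.016), np.float64(-0.005)), (np.float64(0.016), np.float64(-0.004)), (np.float64(0.016), np.float64(-0.004))] 0.2 0.227
```

Request:
{"op": "play_rows", "data": {
  "series": [
    {"translation": [0,0.001,-0.016],"spin": 0},
    {"translation": [0,0.003,-0.016],"spin": 0},
    {"translation": [0,0.003,-0.016],"spin": 0},
    {"translation": [0,0.005,-0.016],"spin": 0},
    {"translation": [0,0.005,-0.015],"spin": 0}
  ]
}}

```text
time: 4.6
tool_pos: [0.5007, 0.0811, 0.182]
tcp_rot: [2.201, 2.236, 0.005]
wrist_force: [9.9, -1.8, -8.8]
width: 0.147
```

Request:
{"op": "play_rows", "data": {
  "series": [
    {"translation": [0,0.007,-0.015],"spin": 0},
    {"translation": [0,0.007,-0.015],"spin": 0},
    {"translation": [0,0.009,-0.014],"spin": 0},
    {"translation": [0,0.009,-0.013],"spin": 0},
    {"translation": [0,0.011,-0.013],"spin": 0}
  ]
}}

```text
time: 5.1
tool_pos: [0.5404, 0.0815, 0.2503]
tcp_rot: [-2.203, -2.238, 0.005]
wrist_force: [-1.5, -2.1, -5.8]
width: 0.145
```

Request:
{"op": "play_rows", "data": {
  "series": [
    {"translation": [0,0.011,-0.012],"spin": 0},
    {"translation": [0,0.012,-0.011],"spin": 0},
    {"translation": [0,0.013,-0.01],"spin": 0},
    {"translation": [0,0.013,-0.009],"spin": 0}
  ]
}}

```text
time: 5.5
tool_pos: [0.5873, 0.0821, 0.2944]
tcp_rot: [-2.201, -2.236, 0.01]
wrist_force: [-8.9, -4.1, 5.6]
width: 0.147
```

Request:
{"op": "play_rows", "data": {
  "series": [
    {"translation": [0,0.014,-0.009],"spin": 0},
    {"translation": [0,0.014,-0.007],"spin": 0},
    {"translation": [0,0.015,-0.007],"spin": 0},
    {"translation": [0,0.016,-0.005],"spin": 0},
    {"translation": [0,0.016,-0.004],"spin": 0}
  ]
}}

```text
time: 6.0
tool_pos: [0.6646, 0.083, 0.3299]
tcp_rot: [2.203, 2.237, -0.001]
wrist_force: [-7.1, -3.6, 12.7]
width: 0.142
```

Request:
{"op": "play_rows", "data": {
  "series": [
    {"translation": [0,0.016,-0.004],"spin": 0},
    {"translation": [0,0,0],"spin": 0},
    {"translation": [0,0,0],"spin": 0}
  ]
}}

```text
time: 6.3
tool_pos: [0.6828, 0.0833, 0.3337]
tcp_rot: [2.201, 2.234, 0.005]
wrist_force: [-0.7, -3.7, 8.1]
width: 0.143
```

Request:
{"op": "play_rows", "data": {
  "series": [
    {"translation": [0,0,0],"spin": 0},
    {"translation": [0,0,0],"spin": 0},
    {"translation": [0,0,-0.02],"spin": 0},
    {"translation": [0,0,-0.03],"spin": 0},
    {"translation": [0,0,-0.03],"spin": 0}
  ],
  "jaw": -0.24
}}

```text
time: 6.8
tool_pos: [0.6806, 0.0848, 0.4082]
tcp_rot: [-2.202, -2.238, 0.003]
wrist_force: [0.1, -0.1, -0.0]
width: 0.38
```

Request:
{"op": "play_rows", "data": {
  "series": [
    {"translation": [0,-0.04,0],"spin": 0},
    {"translation": [0,-0.045,0],"spin": 0},
    {"translation": [0,-0.045,0],"spin": 0},
    {"translation": [0,-0.045,0],"spin": 0},
    {"translation": [0,0,0],"spin": 0}
  ],
  "jaw": -1
}}

```text
time: 7.3
tool_pos: [0.5012, 0.082, 0.4087]
tcp_rot: [-2.202, -2.239, 0.002]
wrist_force: [0.9, -0.4, -0.1]
width: 0.002
```

```bash
python3 - <<'E'
from workcell import bot
import cv2,numpy as np
s=bot.read_camera("side");t=bot.read_camera("top")
cv2.imwrite("pics/side1.png",s);cv2.imwrite("pics/top1.png",t)
a=cv2.resize(s[110:310,180:380],None,fx=3,fy=3,interpolation=cv2.INTER_CUBIC)[:, :400]
a=cv2.resize(s[140:310,200:333],None,fx=3,fy=3,interpolation=cv2.INTER_CUBIC)
b=cv2.resize(t[90:260,225:358],None,fx=3,fy=3,interpolation=cv2.INTER_CUBIC)
cv2.imwrite("pics/c1.png",np.hstack([a,b]))
E
```

```text
(no output)
```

View pics/c1.png

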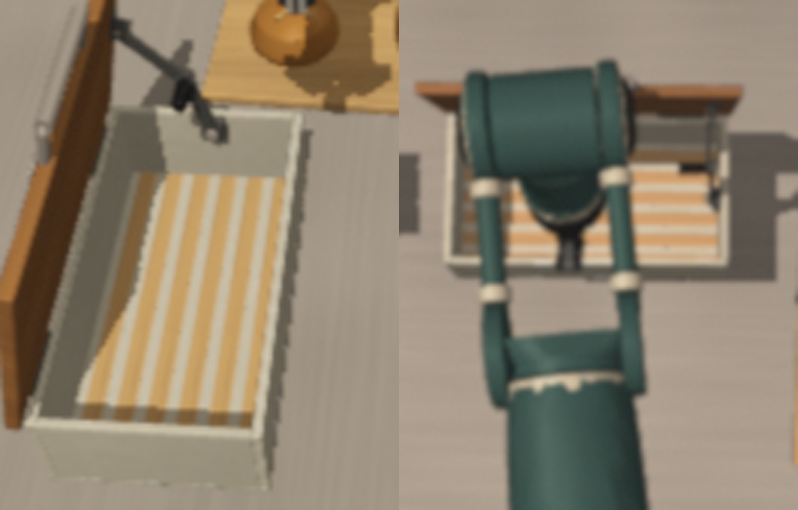

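The lid is up and staying up with nothing touching it. The knee knob is at about side px (261,172) and top px (323,146).

```bash
python3 - <<'E'
from h import *
np.set_printoptions(precision=4,suppress=True)
S=lambda x,y:(200+x/3,140+y/3); T=lambda x,y:(225+(x-399)/3,90+y/3)
print("knob",tri(S(183,95),T(692,168)),tri(S(183,95),T(683,168)),tri(S(183,95),T(700,168)))
print("wrist cyl", [plane("top",T(547,120),z) for z in (.5,.6,.65,.7,.75)])
print("cam",-C["top"]["R"].T@C["top"]["t"])
# model check of the knee: candidates
for k in (2.3,2.5,2.6,2.7): pass
for y in(-.02,-.035,-.05):
  for x in (.62,.64,.66): print(x,y,proj("side",[x,y,.17]),proj("top",[x,y,.17]))
E
```

```text
knob (array([ 0.635 , -0.0433,  0.174 ]), [np.float64(0.0015577992812868533), np.float64(0.0015577992812869598)]) (array([ 0.6315, -0.032 ,  0.1861]), [np.float64(0.0014598860901679314), np.float64(0.0014598860901675586)]) (array([ 0.6383, -0.0535,  0.1632]), [np.float64(0.0016461720962563514), np.float64(0.0016461720962565173)])
wrist cyl [array([0.5884, 0.1061, 0.5   ]), array([0.556 , 0.0967, 0.6   ]), array([0.5398, 0.092 , 0.65  ]), array([0.5236, 0.0873, 0.7   ]), array([0.5075, 0.0825, 0.75  ])]
cam [ 0.2028 -0.0063  1.6909]
0.62 -0.02 [264.5276 178.8091] [316.2624 150.5428]
0.64 -0.02 [257.4675 178.4633] [316.3595 145.2966]
0.66 -0.02 [250.4202 178.1182] [316.4562 140.0702]
0.62 -0.035 [265.4028 174.901 ] [320.3199 150.6279]
0.64 -0.035 [258.4048 174.5618] [320.4094 145.3821]
0.66 -0.035 [251.4195 174.2232] [320.4986 140.1559]
0.62 -0.05 [266.2625 171.0619] [324.3768 150.713 ]
0.64 -0.05 [259.3256 170.7292] [324.4586 145.4675]
0.66 -0.05 [252.4011 170.3971] [324.5402 140.2417]
```

Request:
{"op": "play_rows", "data": {
  "series": [
    {"translation": [-0.038,0.029,0],"spin": 0},
    {"translation": [-0.038,0.029,0.01],"spin": 0},
    {"translation": [-0.038,0.03,0.02],"spin": 0},
    {"translation": [0,0,0.04],"spin": 0},
    {"translation": [0,0,0.04],"spin": 0}
  ]
}}

```text
time: 7.9
tool_pos: [0.5976, -0.0309, 0.2978]
tcp_rot: [2.206, 2.235, 0.001]
wrist_force: [0.0, 0.4, -0.9]
width: -0.005
```

Request:
{"op": "play_rows", "data": {
  "series": [
    {"translation": [0,0,0.04],"spin": 0},
    {"translation": [0,0,0.04],"spin": 0},
    {"translation": [0,0,0.04],"spin": 0},
    {"translation": [0,0,0.024],"spin": 0},
    {"translation": [0,0,0],"spin": 0}
  ]
}}

```text
time: 8.4
tool_pos: [0.5922, -0.0289, 0.1494]
tcp_rot: [-2.199, -2.233, 0.01]
wrist_force: [-0.4, 0.8, -0.6]
width: -0.001
```

Request:
{"op": "play_rows", "data": {
  "series": [
    {"translation": [0,0.01,0],"spin": 0},
    {"translation": [0,0.01,0],"spin": 0},
    {"translation": [0,0.008,0],"spin": 0},
    {"translation": [0,0.006,0],"spin": 0},
    {"translation": [0,0.005,0],"spin": 0}
  ]
}}

```text
time: 8.9
tool_pos: [0.6336, -0.0285, 0.1549]
tcp_rot: [-2.203, -2.238, 0.002]
wrist_force: [-5.2, -0.9, -3.6]
width: 0.003
```

Request:
{"op": "play_rows", "data": {
  "series": [
    {"translation": [0,0.005,0],"spin": 0},
    {"translation": [0,0.003,0],"spin": 0},
    {"translation": [0,0,0],"spin": 0}
  ]
}}

```text
time: 9.2
tool_pos: [0.6413, -0.0282, 0.1545]
tcp_rot: [-2.203, -2.238, 0.002]
wrist_force: [-5.0, -0.3, -3.8]
width: -0.003
```

Still about 5 N of knob force. I'll push on gently until the stop shows.

Request:
{"op": "play_rows", "data": {
  "series": [
    {"translation": [0,0.003,0],"spin": 0},
    {"translation": [0,0.002,0],"spin": 0},
    {"translation": [0,0,0],"spin": 0}
  ]
}}

```text
time: 9.5
tool_pos: [0.6431, -0.0282, 0.1541]
tcp_rot: [-2.199, -2.235, 0.009]
wrist_force: [-15.0, 0.2, -0.1]
width: 0.002
```

Request:
{"op": "play_rows", "data": {
  "series": [
    {"translation": [0,0.002,0],"spin": 0},
    {"translation": [0,0,0],"spin": 0}
  ]
}}

```text
time: 9.7
tool_pos: [0.6431, -0.0281, 0.1538]
tcp_rot: [-2.197, -2.232, 0.013]
wrist_force: [-20.9, -0.6, 1.5]
width: -0.001
```

Request:
{"op": "play_rows", "data": {
  "series": [
    {"translation": [0,-0.03,0],"spin": 0},
    {"translation": [0,-0.04,0],"spin": 0},
    {"translation": [0,0,-0.04],"spin": 0},
    {"translation": [0,0,-0.04],"spin": 0},
    {"translation": [0,0,-0.02],"spin": 0}
  ]
}}

```text
time: 10.2
tool_pos: [0.5822, -0.0293, 0.2613]
tcp_rot: [2.197, 2.233, 0.013]
wrist_force: [0.5, 0.4, 0.2]
width: 0.005
```

Request:
{"op": "play_rows", "data": {
  "series": [
    {"translation": [-0.038,-0.03,0],"spin": 0},
    {"translation": [-0.038,-0.03,0],"spin": 0},
    {"translation": [-0.038,-0.03,0],"spin": 0},
    {"translation": [-0.038,-0.03,0],"spin": 0}
  ],
  "jaw": 1
}}

```text
time: 10.6
tool_pos: [0.4626, -0.1851, 0.258]
tcp_rot: [2.197, 2.235, 0.005]
wrist_force: [0.8, -1.1, 0.5]
width: 0.679
```

Request:
{"op": "play_rows", "data": {
  "series": [
    {"translation": [-0.038,-0.03,0],"spin": 0},
    {"translation": [-0.038,-0.03,0],"spin": 0},
    {"translation": [-0.038,-0.03,0],"spin": 0},
    {"translation": [0,0,0],"spin": 0}
  ]
}}

```text
time: 11.0
tool_pos: [0.3717, -0.3041, 0.2578]
tcp_rot: [2.206, 2.226, -0.003]
wrist_force: [0.3, 0.4, 0.0]
width: 0.996
```

```bash
python3 - <<'E'
from workcell import bot
import cv2,numpy as np
s=bot.read_camera("side");t=bot.read_camera("top")
cv2.imwrite("pics/side2.png",s);cv2.imwrite("pics/top2.png",t)
a=cv2.resize(s[130:300,200:333],None,fx=3,fy=3,interpolation=cv2.INTER_CUBIC)
b=cv2.resize(t[90:260,225:358],None,fx=3,fy=3,interpolation=cv2.INTER_CUBIC)
cv2.imwrite("pics/c2.png",np.hstack([a,b]))
E
```

```text
(no output)
```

View pics/c2.png

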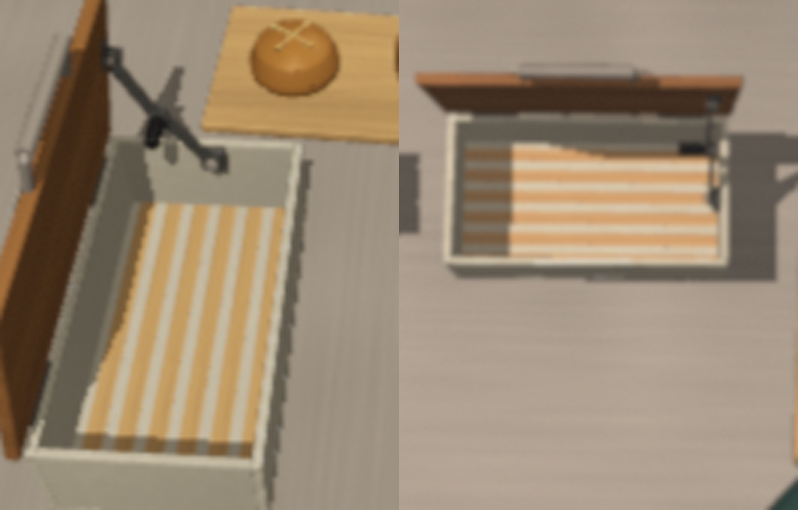

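The stay is now straight and just past, with the knob at side px (252,173), top px (323,140), x about 0.661 m. The push ran onto a firm stop, so it's locked. Next is the loaf.

Request:
{"op": "play_rows", "data": {
  "series": [
    {"translation": [0,0,0],"spin": 1},
    {"translation": [0,0,0],"spin": 1},
    {"translation": [0,0,0],"spin": 1},
    {"translation": [0,0,0],"spin": 1},
    {"translation": [0,0,0],"spin": 1}
  ]
}}

```text
time: 11.6
tool_pos: [0.3754, -0.2977, 0.2563]
tcp_rot: [2.634, 1.706, 0.003]
wrist_force: [-0.2, -0.6, 1.0]
width: 0.999
```

Request:
{"op": "play_rows", "data": {
  "series": [
    {"translation": [0,0,0],"spin": 1},
    {"translation": [0,0,0],"spin": 1},
    {"translation": [0,0,0],"spin": 1},
    {"translation": [0,0,0],"spin": 1},
    {"translation": [0,0,0],"spin": 1}
  ]
}}

```text
time: 12.1
tool_pos: [0.3755, -0.2977, 0.2563]
tcp_rot: [2.941, 1.096, 0.004]
wrist_force: [0.6, -0.3, 0.2]
width: 0.999
```

Request:
{"op": "play_rows", "data": {
  "series": [
    {"translation": [0,0,0],"spin": 1},
    {"translation": [0,0,0],"spin": 1},
    {"translation": [0,0,0],"spin": 1},
    {"translation": [0,0,0],"spin": 1},
    {"translation": [0,0,0],"spin": 1}
  ]
}}

```text
time: 12.6
tool_pos: [0.3755, -0.2977, 0.2563]
tcp_rot: [3.109, 0.433, 0.005]
wrist_force: [-0.1, 0.8, -0.4]
width: 1.003
```

Request:
{"op": "play_rows", "data": {
  "series": [
    {"translation": [0,0,0],"spin": 1},
    {"translation": [0,0,0],"spin": 0}
  ]
}}

```text
time: 12.8
tool_pos: [0.3752, -0.2978, 0.2562]
tcp_rot: [3.125, 0.302, 0.004]
wrist_force: [0.5, 0.6, 0.5]
width: 0.999
```

Request:
{"op": "play_rows", "data": {
  "series": [
    {"translation": [-0.002,0.003,0.045],"spin": 0},
    {"translation": [0,0,0.045],"spin": 0},
    {"translation": [0,0,0.045],"spin": 0},
    {"translation": [0,0,0.04],"spin": 0},
    {"translation": [0,0,0.03],"spin": 0}
  ]
}}

```text
time: 13.3
tool_pos: [0.3721, -0.3005, 0.0481]
tcp_rot: [-3.126, -0.305, 0.0]
wrist_force: [0.4, -0.3, 0.8]
width: 1.005
```

Request:
{"op": "play_rows", "data": {
  "series": [
    {"translation": [0,0,0.015],"spin": 0},
    {"translation": [0,0,0.01],"spin": 0},
    {"translation": [0,0,0],"spin": 0}
  ]
}}

```text
time: 13.6
tool_pos: [0.372, -0.301, 0.0243]
tcp_rot: [-3.126, -0.302, 0.001]
wrist_force: [-0.2, 0.4, 0.9]
width: 0.998
```

Request:
{"op": "play_rows", "data": {
  "series": [
    {"translation": [0,0,0],"spin": 0},
    {"translation": [0,0,0],"spin": 0},
    {"translation": [0,0,0],"spin": 0},
    {"translation": [0,0,0],"spin": 0}
  ],
  "jaw": -1,
  "force": 40
}}

```text
time: 14.0
tool_pos: [0.3736, -0.3037, 0.0273]
tcp_rot: [3.124, 0.299, 0.006]
wrist_force: [1.3, -1.0, 6.5]
width: 0.653
```

Request:
{"op": "play_rows", "data": {
  "series": [
    {"translation": [0,0,-0.02],"spin": 0},
    {"translation": [0,0,-0.04],"spin": 0},
    {"translation": [0,0,-0.05],"spin": 0},
    {"translation": [0,0,-0.05],"spin": -1},
    {"translation": [0,0,-0.04],"spin": -1}
  ]
}}

```text
time: 14.5
tool_pos: [0.3715, -0.3017, 0.2279]
tcp_rot: [3.088, 0.575, 0.002]
wrist_force: [1.5, -0.1, -1.0]
width: 0.651
```

Request:
{"op": "play_rows", "data": {
  "series": [
    {"translation": [0,0,0],"spin": -1},
    {"translation": [0,0,0],"spin": -1},
    {"translation": [0,0,0],"spin": -1},
    {"translation": [0,0,0],"spin": -1},
    {"translation": [0,0,0],"spin": -1}
  ]
}}

```text
time: 15.0
tool_pos: [0.3709, -0.3012, 0.2246]
tcp_rot: [-2.889, -1.23, 0.001]
wrist_force: [-0.6, 1.0, -2.0]
width: 0.646
```

Request:
{"op": "play_rows", "data": {
  "series": [
    {"translation": [0,0,0],"spin": -1},
    {"translation": [0,0,0],"spin": -1},
    {"translation": [0,0,0],"spin": -1},
    {"translation": [0,0,0],"spin": -1},
    {"translation": [0,0,0],"spin": -1}
  ]
}}

```text
time: 15.5
tool_pos: [0.3709, -0.3012, 0.2244]
tcp_rot: [-2.554, -1.826, 0.0]
wrist_force: [0.3, -0.4, -1.9]
width: 0.647
```

Request:
{"op": "play_rows", "data": {
  "series": [
    {"translation": [0,0,0],"spin": -1},
    {"translation": [0,0,0],"spin": -1},
    {"translation": [0,0,0],"spin": -1},
    {"translation": [0,0,0],"spin": -1},
    {"translation": [0,0,0],"spin": 0}
  ]
}}

```text
time: 16.0
tool_pos: [0.371, -0.3013, 0.2245]
tcp_rot: [-2.202, -2.238, -0.0]
wrist_force: [0.4, 0.4, -2.4]
width: 0.647
```

Request:
{"op": "play_rows", "data": {
  "series": [
    {"translation": [0.042,0.023,0],"spin": 0},
    {"translation": [0.042,0.023,0],"spin": 0},
    {"translation": [0.042,0.023,0],"spin": 0},
    {"translation": [0.042,0.023,0],"spin": 0},
    {"translation": [0.042,0.023,0],"spin": 0}
  ]
}}

```text
time: 16.5
tool_pos: [0.4834, -0.0883, 0.225]
tcp_rot: [-2.207, -2.236, 0.0]
wrist_force: [0.0, -0.2, -1.4]
width: 0.648
```

Request:
{"op": "play_rows", "data": {
  "series": [
    {"translation": [0.042,0.023,0],"spin": 0},
    {"translation": [0.042,0.023,0],"spin": 0},
    {"translation": [0.042,0.023,0],"spin": 0},
    {"translation": [0.042,0.023,0],"spin": 0},
    {"translation": [0.038,0.023,0],"spin": 0}
  ]
}}

```text
time: 17.0
tool_pos: [0.5951, 0.1199, 0.2247]
tcp_rot: [-2.205, -2.237, 0.001]
wrist_force: [1.5, -1.5, -1.3]
width: 0.649
```

Request:
{"op": "play_rows", "data": {
  "series": [
    {"translation": [0,0,0.03],"spin": 0},
    {"translation": [0,0,0.04],"spin": 0},
    {"translation": [0,0,0.04],"spin": 0},
    {"translation": [0,0,0.03],"spin": 0},
    {"translation": [0,0,0],"spin": 0}
  ]
}}

```text
time: 17.5
tool_pos: [0.5896, 0.1169, 0.079]
tcp_rot: [-2.2, -2.232, 0.016]
wrist_force: [-1.7, 0.1, -3.0]
width: 0.651
```

Request:
{"op": "play_rows", "data": {
  "series": [
    {"translation": [0,0,0.02],"spin": 0},
    {"translation": [0,0,0.02],"spin": 0},
    {"translation": [0,0,0.01],"spin": 0},
    {"translation": [0,0,0.004],"spin": 0},
    {"translation": [0,0,0.002],"spin": 0}
  ]
}}

```text
time: 18.0
tool_pos: [0.6005, 0.1181, 0.0332]
tcp_rot: [2.202, 2.232, 0.012]
wrist_force: [5.7, 0.1, 1.1]
width: 0.648
```

Request:
{"op": "play_rows", "data": {
  "series": [
    {"translation": [0,0,0.001],"spin": 0},
    {"translation": [0,0,0.001],"spin": 0},
    {"translation": [0,0,0],"spin": 0}
  ]
}}

```text
time: 18.3
tool_pos: [0.6008, 0.1181, 0.0317]
tcp_rot: [2.201, 2.232, 0.014]
wrist_force: [7.4, -0.1, -1.2]
width: 0.647
```

Request:
{"op": "play_rows", "data": {
  "series": [
    {"translation": [0,0.005,-0.002],"spin": 0},
    {"translation": [0,0.005,0],"spin": 0},
    {"translation": [0,0.004,0],"spin": 0},
    {"translation": [0,0,0],"spin": 0}
  ]
}}

```text
time: 18.7
tool_pos: [0.6097, 0.1179, 0.0294]
tcp_rot: [2.204, 2.238, 0.0]
wrist_force: [-0.7, -0.4, -1.8]
width: 0.652
```

Request:
{"op": "play_rows", "data": {
  "series": [
    {"translation": [0,0,0.002],"spin": 0},
    {"translation": [0,0,0.002],"spin": 0},
    {"translation": [0,0,0],"spin": 0}
  ]
}}

```text
time: 19.0
tool_pos: [0.6088, 0.1178, 0.0255]
tcp_rot: [-2.203, -2.239, 0.001]
wrist_force: [-2.2, -0.9, 2.6]
width: 0.646
```

Request:
{"op": "play_rows", "data": {
  "series": [
    {"translation": [0,0,0.001],"spin": 0},
    {"translation": [0,0,0],"spin": 0}
  ]
}}

```text
time: 19.2
tool_pos: [0.6088, 0.1178, 0.0254]
tcp_rot: [-2.204, -2.239, 0.001]
wrist_force: [-5.0, -1.2, 9.3]
width: 0.652
```

Request:
{"op": "play_rows", "data": {
  "series": [
    {"translation": [0,0,0],"spin": 0},
    {"translation": [0,0,0],"spin": 0},
    {"translation": [0,0,0],"spin": 0}
  ],
  "jaw": 0.5
}}

```text
time: 19.5
tool_pos: [0.6091, 0.1179, 0.024]
tcp_rot: [-2.204, -2.239, -0.0]
wrist_force: [-0.1, -0.1, 0.2]
width: 0.75
```

Request:
{"op": "play_rows", "data": {
  "series": [
    {"translation": [0,0,-0.01],"spin": 0},
    {"translation": [0,0,-0.02],"spin": 0},
    {"translation": [0,0,-0.03],"spin": 0},
    {"translation": [0,0,-0.04],"spin": 0},
    {"translation": [0,0,-0.04],"spin": 0}
  ]
}}

```text
time: 20.0
tool_pos: [0.6086, 0.1178, 0.1656]
tcp_rot: [-2.203, -2.239, 0.001]
wrist_force: [1.3, -0.3, -0.2]
width: 0.749
```

Request:
{"op": "play_rows", "data": {
  "series": [
    {"translation": [0,-0.02,-0.04],"spin": 0},
    {"translation": [0,-0.03,-0.04],"spin": 0},
    {"translation": [0,-0.04,-0.03],"spin": 0},
    {"translation": [0,-0.04,0],"spin": 0},
    {"translation": [0,0,0],"spin": 0}
  ]
}}

```text
time: 20.5
tool_pos: [0.4755, 0.1158, 0.276]
tcp_rot: [2.203, 2.24, 0.002]
wrist_force: [0.2, 0.3, -0.5]
width: 0.752
```

```bash
python3 - <<'E'
from workcell import bot
import cv2,numpy as np
s=bot.read_camera("side");t=bot.read_camera("top")
a=cv2.resize(s[130:300,200:333],None,fx=3,fy=3,interpolation=cv2.INTER_CUBIC)
b=cv2.resize(t[90:260,225:358],None,fx=3,fy=3,interpolation=cv2.INTER_CUBIC)
cv2.imwrite("pics/c3.png",np.hstack([a,b]))
E
```

```text
(no output)
```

View pics/c3.png

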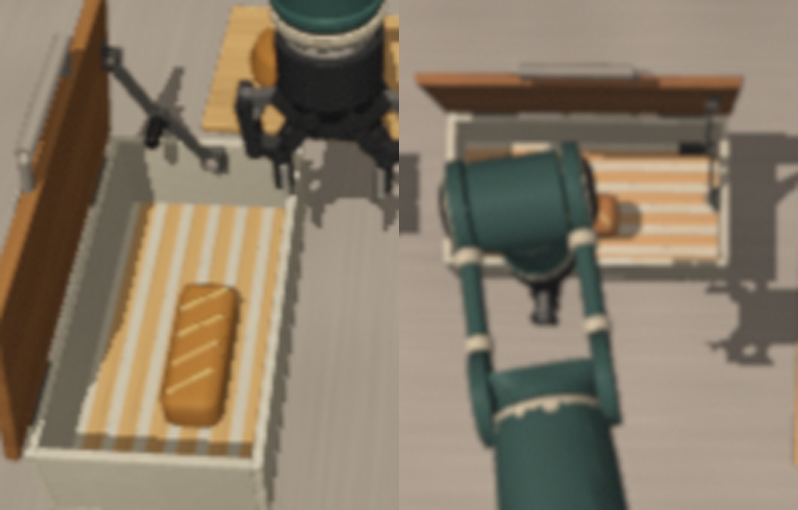

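The loaf lies flat on the floor at side crop (203,355), and the stay is still straight past centre. The knuckles stand wide of the fingers, so there is no room to drop straight in behind the knob. I'll go in with open jaws from the middle of the chest, then slide sideways behind the knob and pull.

Request:
{"op": "play_rows", "data": {
  "series": [
    {"translation": [-0.03,0.041,0],"spin": 0},
    {"translation": [-0.03,0.041,0],"spin": 0},
    {"translation": [-0.028,0.041,0],"spin": 0},
    {"translation": [0,0,0.03],"spin": 0},
    {"translation": [0,0,0.04],"spin": 0}
  ],
  "jaw": 1
}}

```text
time: 21.1
tool_pos: [0.6069, 0.0291, 0.205]
tcp_rot: [2.204, 2.233, 0.006]
wrist_force: [0.3, -0.0, -1.2]
width: 1.001
```

Request:
{"op": "play_rows", "data": {
  "series": [
    {"translation": [0,0,0.04],"spin": 0},
    {"translation": [0,0,0.034],"spin": 0},
    {"translation": [0,0,0],"spin": 0},
    {"translation": [0,0,0],"spin": 0}
  ]
}}

```text
time: 21.5
tool_pos: [0.6025, 0.0305, 0.1293]
tcp_rot: [-2.203, -2.238, 0.002]
wrist_force: [0.3, -0.4, -0.1]
width: 0.997
```

Request:
{"op": "play_rows", "data": {
  "series": [
    {"translation": [0,0.012,0],"spin": 0},
    {"translation": [0,0.012,0],"spin": 0},
    {"translation": [0,0.008,0],"spin": 0},
    {"translation": [0,0,0],"spin": 0},
    {"translation": [0,0,0],"spin": 0}
  ]
}}

```text
time: 22.0
tool_pos: [0.6355, 0.0313, 0.1312]
tcp_rot: [2.203, 2.238, 0.002]
wrist_force: [0.6, 1.0, -0.4]
width: 1.003
```

Request:
{"op": "play_rows", "data": {
  "series": [
    {"translation": [-0.018,0,0],"spin": 0},
    {"translation": [-0.014,0,0],"spin": 0},
    {"translation": [-0.01,0,0],"spin": 0},
    {"translation": [-0.01,0,0],"spin": 0},
    {"translation": [0,0,0],"spin": 0}
  ]
}}

```text
time: 22.5
tool_pos: [0.635, -0.0226, 0.1302]
tcp_rot: [2.206, 2.236, -0.0]
wrist_force: [-0.5, 0.1, 0.5]
width: 0.997
```

Request:
{"op": "play_rows", "data": {
  "series": [
    {"translation": [-0.006,0,0],"spin": 0},
    {"translation": [0,0,0],"spin": 0}
  ]
}}

```text
time: 22.7
tool_pos: [0.6351, -0.0273, 0.1302]
tcp_rot: [2.204, 2.238, -0.0]
wrist_force: [-0.3, 0.1, 0.6]
width: 1.002
```

Request:
{"op": "play_rows", "data": {
  "series": [
    {"translation": [0,-0.004,0],"spin": 0},
    {"translation": [0,-0.004,0],"spin": 0},
    {"translation": [0,-0.004,0],"spin": 0},
    {"translation": [0,-0.004,0],"spin": 0},
    {"translation": [0,-0.004,0],"spin": 0}
  ]
}}

```text
time: 23.2
tool_pos: [0.6205, -0.0267, 0.1343]
tcp_rot: [2.196, 2.233, 0.014]
wrist_force: [8.4, 1.1, 7.7]
width: 1.001
```

Request:
{"op": "play_rows", "data": {
  "series": [
    {"translation": [0,-0.004,0],"spin": 0},
    {"translation": [0,-0.004,0],"spin": 0},
    {"translation": [0,-0.004,0],"spin": 0},
    {"translation": [0,-0.004,0],"spin": 0},
    {"translation": [0,0,0],"spin": 0}
  ]
}}

```text
time: 23.7
tool_pos: [0.5994, -0.0272, 0.131]
tcp_rot: [2.202, 2.238, 0.002]
wrist_force: [3.5, -0.1, 2.6]
width: 1.001
```

Request:
{"op": "play_rows", "data": {
  "series": [
    {"translation": [0,0.002,0],"spin": 0},
    {"translation": [0.02,0,0],"spin": 0},
    {"translation": [0.03,0,0],"spin": 0},
    {"translation": [0.02,-0.02,0],"spin": 0},
    {"translation": [0,-0.03,-0.01],"spin": 0}
  ]
}}

```text
time: 24.2
tool_pos: [0.5472, 0.0439, 0.1371]
tcp_rot: [-2.198, -2.237, 0.007]
wrist_force: [-1.6, -0.4, 0.8]
width: 1.001
```

Request:
{"op": "play_rows", "data": {
  "series": [
    {"translation": [0.01,-0.03,-0.03],"spin": 0},
    {"translation": [0,-0.02,-0.045],"spin": 0},
    {"translation": [0,0,-0.05],"spin": 0},
    {"translation": [0,0,-0.05],"spin": 0},
    {"translation": [0,0,-0.05],"spin": 0}
  ],
  "jaw": -0.24
}}

```text
time: 24.7
tool_pos: [0.4978, 0.051, 0.3653]
tcp_rot: [-2.201, -2.237, 0.006]
wrist_force: [1.0, -0.4, -1.0]
width: 0.379
```

Request:
{"op": "play_rows", "data": {
  "series": [
    {"translation": [0.02,0,-0.045],"spin": 0},
    {"translation": [0.02,0,0],"spin": 0},
    {"translation": [0,0,0],"spin": 0}
  ]
}}

```text
time: 25.0
tool_pos: [0.4988, 0.0926, 0.4107]
tcp_rot: [-2.201, -2.241, -0.0]
wrist_force: [-0.7, -0.7, -0.6]
width: 0.381
```

```bash
python3 - <<'E'
from workcell import bot
import cv2,numpy as np
s=bot.read_camera("side");t=bot.read_camera("top")
a=cv2.resize(s[130:300,200:333],None,fx=3,fy=3,interpolation=cv2.INTER_CUBIC)
b=cv2.resize(t[90:260,225:358],None,fx=3,fy=3,interpolation=cv2.INTER_CUBIC)
cv2.imwrite("pics/c4.png",np.hstack([a,b]))
E
```

```text
(no output)
```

View pics/c4.png

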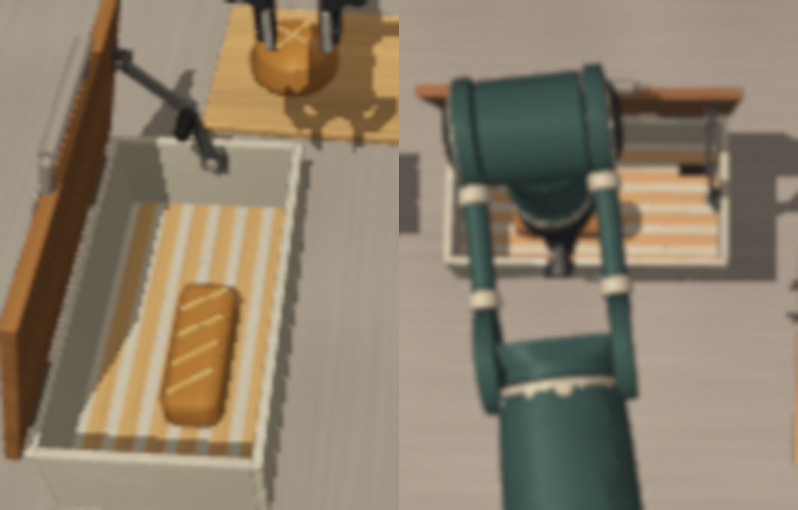

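```bash
python3 - <<'E'
from h import *
np.set_printoptions(precision=1,suppress=True)
for th in (1.28,1.32,1.36,1.40):
    a=th+.0417;hx=.7245
    P=lambda y:np.array([hx-.2402*np.cos(a)-.014*(y-.087),y,.108+.2402*np.sin(a)])
    S=lambda p:((p-[200,130])*3); 
    print(th,P(.087),"crop near",S(proj("side",P(.15))),"far",S(proj("side",P(.025))),"top",[ (proj("top",P(y))-[225,90])*3+[399,0] for y in(.15,.025)])
E
```

```text
1.28 [0.7 0.1 0.3] crop near [ 66.2 157. ] far [101.2  40.2] top [array([521.6,  98.1]), array([634.9,  99. ])]
1.32 [0.7 0.1 0.3] crop near [ 52.9 154.3] far [89.1 37.6] top [array([521.7,  89.2]), array([635.1,  90.2])]
1.36 [0.7 0.1 0.3] crop near [ 39.5 152. ] far [76.9 35.4] top [array([521.8,  80.5]), array([635.3,  81.4])]
1.4 [0.7 0.1 0.3] crop near [ 26.1 150.1] far [64.8 33.5] top [array([522. ,  71.8]), array([635.4,  72.7])]
```

Request:
{"op": "play_rows", "data": {
  "series": [
    {"translation": [-0.005,0.045,0],"spin": 0},
    {"translation": [0,0.045,0],"spin": 0},
    {"translation": [0,0.045,0],"spin": 0},
    {"translation": [0,0.045,0],"spin": 0},
    {"translation": [0,0,0],"spin": 0}
  ]
}}

```text
time: 25.6
tool_pos: [0.6824, 0.0872, 0.4014]
tcp_rot: [-2.201, -2.232, 0.014]
wrist_force: [0.8, 0.5, -1.4]
width: 0.379
```

Request:
{"op": "play_rows", "data": {
  "series": [
    {"translation": [0,0,0],"spin": 0},
    {"translation": [0,0,0.02],"spin": 0},
    {"translation": [0,0,0.015],"spin": 0},
    {"translation": [0,0,0.01],"spin": 0},
    {"translation": [0,0,0],"spin": 0}
  ]
}}

```text
time: 26.1
tool_pos: [0.6773, 0.0887, 0.363]
tcp_rot: [-2.202, -2.237, 0.005]
wrist_force: [0.1, -0.1, -0.4]
width: 0.377
```

Request:
{"op": "play_rows", "data": {
  "series": [
    {"translation": [0,0.001,0.012],"spin": 0},
    {"translation": [0,0,0.012],"spin": 0},
    {"translation": [0,0,0.008],"spin": 0},
    {"translation": [0,0,0],"spin": 0},
    {"translation": [0,0,0],"spin": 0}
  ]
}}

```text
time: 26.6
tool_pos: [0.6802, 0.089, 0.3328]
tcp_rot: [-2.203, -2.239, 0.001]
wrist_force: [0.1, -0.0, -0.6]
width: 0.381
```

Request:
{"op": "play_rows", "data": {
  "series": [
    {"translation": [0,0,0],"spin": 0},
    {"translation": [0,0,0],"spin": 0},
    {"translation": [0,0,0],"spin": 0},
    {"translation": [0,0,0],"spin": 0}
  ],
  "jaw": -1
}}

```text
time: 27.0
tool_pos: [0.6805, 0.089, 0.3341]
tcp_rot: [2.203, 2.238, 0.001]
wrist_force: [-1.0, 0.2, 2.6]
width: 0.147
```

```bash
python3 - <<'E'
import numpy as np
R=.2402;p=np.arcsin(10/240.2)
t=np.linspace(1.345,0,26)+p
x=np.round(-R*np.cos(t),3);z=np.round(R*np.sin(t),3)
r=[(float(round(a,3)),float(round(-b,3))) for a,b in zip(np.diff(x),np.diff(z))]
for i in range(0,25,5):print(r[i:i+5], round(x[i+5]-x[0]+.6805,4),round(z[i+5]-z[0]+.334,4))
E
```

```text
[(-0.013, 0.003), (-0.012, 0.003), (-0.012, 0.004), (-0.012, 0.005), (-0.012, 0.005)] 0.6195 0.314
[(-0.012, 0.006), (-0.011, 0.007), (-0.01, 0.007), (-0.011, 0.007), (-0.01, 0.009)] 0.5655 0.278
[(-0.009, 0.009), (-0.009, 0.009), (-0.009, 0.01), (-0.008, 0.01), (-0.007, 0.01)] 0.5235 0.23
[(-0.007, 0.011), (-0.006, 0.012), (-0.005, 0.011), (-0.005, 0.012), (-0.005, 0.013)] 0.4955 0.171
[(-0.003, 0.012), (-0.003, 0.013), (-0.003, 0.012), (-0.001, 0.013), (-0.001, 0.013)] 0.4845 0.108
```

Request:
{"op": "play_rows", "data": {
  "series": [
    {"translation": [0,-0.013,0.003],"spin": 0},
    {"translation": [0,-0.012,0.003],"spin": 0},
    {"translation": [0,-0.012,0.004],"spin": 0},
    {"translation": [0,-0.012,0.005],"spin": 0},
    {"translation": [0,-0.012,0.005],"spin": 0}
  ]
}}

```text
time: 27.5
tool_pos: [0.6204, 0.0884, 0.3148]
tcp_rot: [2.202, 2.237, 0.007]
wrist_force: [-4.9, 1.0, 8.6]
width: 0.141
```

Request:
{"op": "play_rows", "data": {
  "series": [
    {"translation": [0,-0.012,0.006],"spin": 0},
    {"translation": [0,-0.011,0.007],"spin": 0},
    {"translation": [0,-0.01,0.007],"spin": 0},
    {"translation": [0,-0.011,0.007],"spin": 0},
    {"translation": [0,-0.01,0.009],"spin": 0}
  ]
}}

```text
time: 28.0
tool_pos: [0.566, 0.0876, 0.278]
tcp_rot: [2.203, 2.238, 0.005]
wrist_force: [-0.8, 1.0, 1.2]
width: 0.146
```

Request:
{"op": "play_rows", "data": {
  "series": [
    {"translation": [0,-0.009,0.009],"spin": 0},
    {"translation": [0,-0.009,0.009],"spin": 0},
    {"translation": [0,-0.009,0.01],"spin": 0},
    {"translation": [0,-0.008,0.01],"spin": 0},
    {"translation": [0,-0.007,0.01],"spin": 0}
  ]
}}

```text
time: 28.5
tool_pos: [0.5226, 0.0871, 0.2284]
tcp_rot: [-2.203, -2.238, -0.001]
wrist_force: [-1.4, 4.5, 2.2]
width: 0.145
```

Request:
{"op": "play_rows", "data": {
  "series": [
    {"translation": [0,-0.007,0.011],"spin": 0},
    {"translation": [0,-0.006,0.012],"spin": 0},
    {"translation": [0,-0.005,0.011],"spin": 0},
    {"translation": [0,-0.005,0.012],"spin": 0},
    {"translation": [0,-0.005,0.013],"spin": 0}
  ]
}}

```text
time: 29.0
tool_pos: [0.4946, 0.0864, 0.1691]
tcp_rot: [-2.203, -2.238, -0.001]
wrist_force: [1.7, 6.1, -1.2]
width: 0.142
```

Request:
{"op": "play_rows", "data": {
  "series": [
    {"translation": [0,-0.003,0.012],"spin": 0},
    {"translation": [0,-0.003,0.013],"spin": 0},
    {"translation": [0,-0.003,0.012],"spin": 0},
    {"translation": [0,-0.001,0.013],"spin": 0},
    {"translation": [0,-0.001,0.011],"spin": 0}
  ]
}}

```text
time: 29.5
tool_pos: [0.4839, 0.086, 0.1079]
tcp_rot: [-2.204, -2.239, -0.0]
wrist_force: [0.3, 4.8, -0.2]
width: 0.143
```

Request:
{"op": "play_rows", "data": {
  "series": [
    {"translation": [0,0,0.003],"spin": 0},
    {"translation": [0,0,0.003],"spin": 0},
    {"translation": [0,0,0],"spin": 0}
  ]
}}

```text
time: 29.8
tool_pos: [0.4839, 0.0859, 0.1067]
tcp_rot: [-2.203, -2.238, 0.002]
wrist_force: [-12.6, 3.2, 27.7]
width: 0.143
```

Request:
{"op": "play_rows", "data": {
  "series": [
    {"translation": [0,0,0.003],"spin": 0},
    {"translation": [0,0,0],"spin": 0}
  ]
}}

```text
time: 30.0
tool_pos: [0.484, 0.0859, 0.1065]
tcp_rot: [-2.203, -2.238, 0.003]
wrist_force: [-21.6, 2.4, 47.1]
width: 0.137
```

Request:
{"op": "play_rows", "data": {
  "series": [
    {"translation": [0,0,-0.007],"spin": 0},
    {"translation": [0,0,0],"spin": 0}
  ]
}}

```text
time: 30.2
tool_pos: [0.4838, 0.0859, 0.1074]
tcp_rot: [-2.204, -2.239, 0.0]
wrist_force: [0.2, 4.5, -3.1]
width: 0.143
```

Request:
{"op": "play_rows", "data": {
  "series": [
    {"translation": [0,0,0],"spin": 0},
    {"translation": [0,0,0],"spin": 0},
    {"translation": [0,0,0],"spin": 0},
    {"translation": [0,0,-0.02],"spin": 0},
    {"translation": [0,0,-0.04],"spin": 0}
  ],
  "jaw": -0.24
}}

```text
time: 30.7
tool_pos: [0.4811, 0.0849, 0.1637]
tcp_rot: [-2.2, -2.235, 0.012]
wrist_force: [0.4, 0.7, -1.0]
width: 0.38
```

Request:
{"op": "play_rows", "data": {
  "series": [
    {"translation": [0,0,-0.05],"spin": 0},
    {"translation": [0,0,-0.05],"spin": 0},
    {"translation": [-0.04,0,-0.02],"spin": 0},
    {"translation": [-0.045,0,0],"spin": 0},
    {"translation": [-0.045,0,0],"spin": 0}
  ]
}}

```text
time: 31.2
tool_pos: [0.4871, -0.0457, 0.2887]
tcp_rot: [2.2, 2.239, 0.002]
wrist_force: [0.2, 0.0, -0.4]
width: 0.383
```

Request:
{"op": "play_rows", "data": {
  "series": [
    {"translation": [-0.045,0,0],"spin": 0},
    {"translation": [-0.04,0,0],"spin": 0},
    {"translation": [0,0,0],"spin": 0},
    {"translation": [0,0,0],"spin": 0}
  ]
}}

```text
time: 31.6
tool_pos: [0.4874, -0.1301, 0.2866]
tcp_rot: [-2.206, -2.235, 0.001]
wrist_force: [0.4, 0.2, -0.6]
width: 0.384
```

```bash
python3 - <<'E'
from workcell import bot
import cv2,numpy as np
s=bot.read_camera("side");t=bot.read_camera("top")
s0=cv2.imread("pics/side0.png");t0=cv2.imread("pics/top0.png")
a=np.hstack([s[120:400,200:400],s0[120:400,200:400]]);b=np.hstack([t[110:260,150:350],t0[110:260,150:350]])
cv2.imwrite("pics/c5.png",cv2.resize(np.vstack([a,b]),None,fx=1.35,fy=1.35))
d=lambda u,v,x,y,w,h:float(np.abs(u[y:y+h,x:x+w].astype(int)-v[y:y+h,x:x+w]).mean())
print("tin",d(s,s0,200,330,62,70),d(t,t0,162,132,60,40),"jar",d(s,s0,280,345,48,55),"lid/handle",d(s,s0,290,195,30,60),d(t,t0,235,125,105,72),"cob",d(s,s0,280,130,35,35))
E
```

```text
tin 0.7506144393241168 0.6763888888888889 jar 0.7080808080808081 lid/handle 0.6992592592592592 2.6528659611992946 cob 5.949931972789115
```

View pics/c5.png

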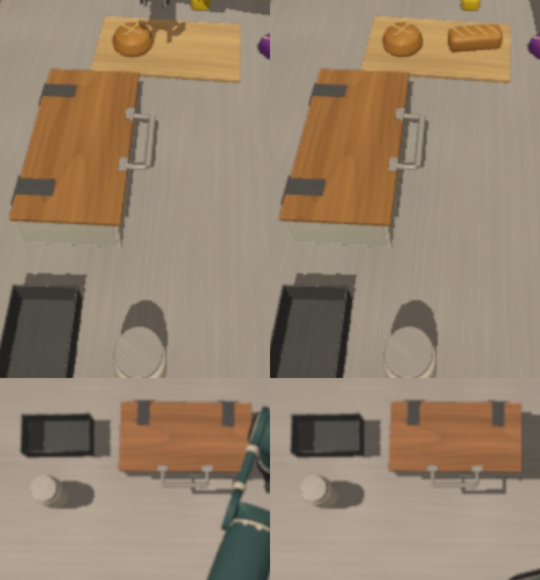

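The lid and handle match the starting picture, so the lid is shut. The tin, jar and cob are where they were; the cob difference is only the gripper's shadow.

```bash
python3 -c "
from workcell import bot
print(bot.finish_job())"
```

```text
the job is handed in; nothing more can be done
None
```

I raised the lid by its handle and pushed the knee past straight onto its stop, then let go. I laid the loaf flat on the chest floor, pulled the knee forward out of its lock, lowered the lid in the grip until shut, and handed the job in at about 32 s. No verdict was reported.

**Last checks:**
- **Lid:** the side picture matches the starting one, and the handle stopped firmly under a push of about 47 N.
- **Tin, jar and cob:** the tin and jar look unchanged. The cob differs a little (about 6 grey levels), which I put down to the gripper's shadow.
- **Loaf:** it lay flat with the stay locked when last seen, but I could not see it once the lid was shut.
- **Knee:** the lock and its release were judged from the knob's position and the push or pull force, not from a joint reading.

**What disagreed:**
- **Front wall:** the gripper's knuckles touched the chest's front wall at about 7 N while I was lowering the loaf. I moved 14 mm to the rear and the force went away.
- **Handle height:** the handle stopped about 3 mm higher in the grip than at the first grasp. I took this as a slightly different hold on the bar, because the pictures match.

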